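# Slot a clay stamp into its tight row

### The job

Put the loose square-based clay stamp into the row in the rack, between the stamp with the tall square post and the stamp with the bar handle: first nudge its neighbours apart until the stamps on each side rest against the rack's end cheeks, then slide it in until it is flush against the back rail. Push gently, because the clay chips when stamps are pressed hard on one another; leave the row straight and upright along the rail, and the other things on the table alone.

Things in the scene. Friction and masses are not known exactly. Their poses are not given: they have to be found in the camera images.
- stamp_new_mid (a point): The loose stamp, to go into the rack. It stands on the table before the rack. Fired-clay block 60 (its x) x 42 (its y) x 28 high, upright edges rounded to 3 mm radius, about 180 g, with a plain round wooden post on top, 20 mm across and 45 mm tall (73 mm in all). The point is on its middle axis, 36.5 mm above its underside; x runs along the 60 mm side, y along the 42 mm side, z up.
- stamp_tall_mid (a point): Stamp in the row, next to stamp_bar. Fired-clay block 60 (its x) x 42 (its y) x 28 high, upright edges rounded to 3 mm radius, about 180 g, with a tall square wooden post on top, 20 x 20 mm and 62 mm tall (90 mm in all). The point is on its middle axis, 36.5 mm above its underside; x runs along the 60 mm side, y along the 42 mm side, z up.
- stamp_bar_mid (a point): Stamp in the middle of the row. Fired-clay block 60 (its x) x 42 (its y) x 28 high, upright edges rounded to 3 mm radius, about 180 g, with a wooden bar handle on top, 20 (x) x 34 (y) x 45 mm tall (73 mm in all). The point is on its middle axis, 36.5 mm above its underside; x runs along the 60 mm side, y along the 42 mm side, z up.
- stamp_p_mid (a point): Stamp in the row, on the other side of stamp_bar. Fired-clay block 60 (its x) x 42 (its y) x 28 high, upright edges rounded to 3 mm radius, about 180 g, with a plain round wooden post on top, 20 mm across and 45 mm tall (73 mm in all). The point is on its middle axis, 36.5 mm above its underside; x runs along the 60 mm side, y along the 42 mm side, z up.
- stamp_q1_mid (a point): Stamp at one end of the row. Fired-clay block 60 (its x) x 42 (its y) x 28 high, upright edges rounded to 3 mm radius, about 180 g, with a plain round wooden post on top, 20 mm across and 45 mm tall (73 mm in all). The point is on its middle axis, 36.5 mm above its underside; x runs along the 60 mm side, y along the 42 mm side, z up.
- stamp_q2_mid (a point): Stamp at the other end of the row. Fired-clay block 60 (its x) x 42 (its y) x 28 high, upright edges rounded to 3 mm radius, about 180 g, with a plain round wooden post on top, 20 mm across and 45 mm tall (73 mm in all). The point is on its middle axis, 36.5 mm above its underside; x runs along the 60 mm side, y along the 42 mm side, z up.
- rack: Fixed plywood rack, open in front: floor board 8 mm thick, x = -36 to +43 mm, 340 mm long in y, and a back rail. Origin on the table; x points square to the rail, towards it; y along the row; z up; board top at z = 8 mm. A stamp against the rail has its middle at x = +1 mm. At the start the five stamps stand touching side by side, square to the rail, and slide with 1 to 2 N of friction each.
- rack_rail (a point): Point on the inner face (x = +31 mm in the rack) of the rack's back rail, at its mid length, 10 mm above the board; the rail is 12 mm thick, 28 mm high over the table. The clay chips if two stamps press on each other with over 20 N.
- rack_board (a point): Point on the board's top, at the rack's origin. Two end cheeks 18 mm thick, 20 high, are clamped on the board, 255.5 mm apart clear: 3.5 mm more than six stamps. Their place is NOT measured and shifts up to 20 mm along the board: feel for it. At the start at least 6 mm is free at each end of the row; the gap is wide enough only once both sides are slid to their cheeks.
- stamp_round_mid (a point): Another stamp on the table, with a ROUND clay base 52 mm across and 28 mm high under the same 20 mm post; not part of the job. Point 36.5 mm above its underside.
- clay_pot: Grey clay pot, 84 mm across, 75 high, behind the rack; bystander. Origin under its centre.
- clay_cup: Grey clay cup, 68 mm across, 62 high, behind the rack; bystander. Origin under its centre.
- mug: White mug, 76 mm across, 80 high, behind the rack; bystander. Origin under its centre.
- tub: White tub, 104 mm across, 85 high, behind the rack; bystander. Origin under its centre.
- saucer: White plate, 120 mm across, 15 high, right of the rack; bystander. Origin under its centre.
- bowl: White bowl, 140 mm across, 50 high, left of the rack; bystander. Origin under its centre.

How it is judged:
By the outcome, as a careful person would: the job done as asked, in the order asked, and still so for the second after the job is handed in, with the robot touching nothing.
It also fails if it takes over 72 s, if anything falls off the work surface, if the arm or the gripper's body presses on something with over 40 N, if the wrist force passes 120 N, or if a joint passes its speed limit or range.

### The arm

A 6-joint arm with a two-finger parallel gripper is mounted at the origin on the work surface. World frame = base frame: x ahead of the robot, y to its left, z up, the work surface at z = 0. Lengths are in m, angles in rad, forces in N, time in s.
With the tool pointing down it reaches from about 0.25 to 0.725 m from the base axis. Payload 4 kg.
Tool frame: the origin (TCP) lies midway between the tips of the shut fingers; the grasp point (between the pads) lies 19 mm behind it; z points along the fingers, y is the line along which they close (so a half turn about z gives the same grasp; the last joint's range is limited). The gripper opens to 85 mm and grips with 20 to 120 N. Pads are 22 mm wide; open, the fingers measure 114 mm over their backs; the gripper's body (76 mm by 85 mm) begins 54 mm behind the grasp point. The pads swing forward as they close: fully open they stand 13 mm farther back than shut.
Start: joints at [-1.186, 0.241, 0.005, 1.335, 0, 1.571], TCP at [0.188, -0.463, 0.231] pointing down, gripper open.
Joint ranges: [-2.72, 2.72], [-1.05, 1.87], [-1.09, 1.28], [-1.99, 2.15], [-1.42, 1.44], [-3.14, 3.14]. Speed limits (rad/s): [2.79, 2.79, 3.14, 3.14, 3.14, 3.14].

### API

Orientations are given as a unit quaternion [x, y, z, w].
In Python, from workcell import bot gives the robot as it stands.
- The arm moves only by the tool move_arm, never from a script. Its argument "motion" is a list of rows, each an object of numbers: "x", "y", "z": the shift along the tool's x, y, z in cm; "yaw": the turn about the tool's z in degrees. A call has 1 to 20 rows; each row is the pose to reach, as a shift and turn from the pose commanded when the call began, along the tool's axes at that moment; what a row does not reach only later rows make up. A row lasts 1/8 s, in which the tool goes at most 62.5 mm and 10.7 degrees, less where a joint would pass 70% of its speed; a pose out of reach is approached as far as the arm can. A call with a gripper value outside its range is refused whole. "gripper" is the opening, from -1 (shut) to 1 (fully open), set as the call begins (left out, the last holds). The fingers move at their own pace and stop on an object; the grip force is fixed at half the most. Time passes only in rows, so rows that repeat a pose let the fingers close. It gives the time, the measured TCP pose, the force, the opening and the grip force at its end, in the units of the state.
- bot.get_obs(): the state, without advancing time (a new reading comes with each control period).
- bot.camera(name): name is "scene" or "top"; returns the picture (400x640x3 uint8, blue, green, red); there is no depth.
- bot.camera_model(name): a dict with "K" (3x3 intrinsics, pixels), "world_from_camera" (4x4, takes a point from camera to world coordinates). Camera axes: x right, y down, z forward; pixel columns grow to the right and rows downward; lengths in m; the calibration is good to about 2 mm. A picture is of the moment at which its call begins. camera_model takes no time and is no camera call.
- bot.job_done(): hands the job in; it is judged then, once.
Trained networks look in the newest picture that a camera, given by its name, has taken for a name from the list of things; names that differ only in an ending like _2 or _b are one class to them, and where a whole thing is asked for, a point or a joint stands for the part that bears it (a point fixed in the world has none). Each returns a list of dicts, best first, with "score" (0 to 1); they miss things now and then, are a little off and sometimes report something else, mostly with a low value. They report only what shows in the picture. A call takes as long as a camera call.
- bot.cut_out(camera, name): "mask" (400x640 bool, what is visible of it) and "centre" ([row, column] in pixels, amid what is visible of it).
The state is a dict: "clock": time; "joint_pos": joint angles; "joint_vel": joint speeds; "tau": joint torques, N m; "eef_pos": TCP position; "tool_rot": TCP orientation; "ft_force": force on the tool from outside, world axes, zero at the start; "ft_torque": the same for the moment, N m; "grip_width": finger opening in m; "grasp_force": force on a finger pad.
Only numpy, scipy, OpenCV 4.12 (cv2) and the standard library are available. Lean on these libraries where they do the work, as an engineer would, in place of code of your own. Each camera call takes 0.05 s, during which the arm holds its last target. There are 200 camera calls.

## Working session

There is one attempt and no reset: what is moved stays moved. The work goes in short steps, Python scripts to look and compute and a tool call to move; the robot and the scene stay as the last step left them, time stands still between calls to the robot, and variables do not carry over. Pictures are saved under pics/ and viewed, at most 10 in all, crops included, and the job is handed in when it is done.

Besides the shell and the picture viewer there is one more tool, called after "Request:" as a command line: name --argument value ..., lists and objects as JSON in quotes. move_arm: Moves the arm, as the interface text tells. Its arguments: {"type":"object","properties":{"motion":{"type":"array"},"gripper":{"type":"number"}},"required":["motion"]}

```bash
mkdir -p pics; ls
python3 - <<'E'
from workcell import bot
import cv2,numpy as np
np.set_printoptions(precision=4,suppress=True)
for c in("scene","top"):
    cv2.imwrite(f"pics/{c}0.png",bot.camera(c)); m=bot.camera_model(c); print(c,np.array(m["K"]),np.array(m["world_from_camera"]))
    for n in("stamp_new_mid","stamp_tall_mid","stamp_bar_mid","rack","stamp_round_mid"):
        print(n,[(round(float(r["score"]),2),[round(float(v)) for v in r["centre"]],int(r["mask"].sum())) for r in bot.cut_out(c,n)])
o=bot.get_obs(); print({k:np.round(v,3) for k,v in o.items()})
E
```

```text
pics
scene [[451.6066   0.     316.7149]
 [  0.     451.6066 197.2844]
 [  0.       0.       1.    ]] [[ 0.405   0.7878 -0.464   1.1235]
 [ 0.9142 -0.343   0.2158 -0.2639]
 [ 0.0109 -0.5116 -0.8592  1.1333]
 [ 0.      0.      0.      1.    ]]
stamp_new_mid [(0.66, [188, 198], 413)]
stamp_tall_mid [(0.89, [198, 331], 346)]
stamp_bar_mid [(0.57, [202, 316], 320)]
rack [(0.8, [214, 321], 1333)]
stamp_round_mid [(0.73, [142, 367], 270)]
top [[419.9475   0.     319.9817]
 [  0.     419.9475 199.8162]
 [  0.       0.       1.    ]] [[ 0.0116 -0.9979  0.0644  0.4911]
 [-0.9998 -0.0125 -0.0134  0.0177]
 [ 0.0142 -0.0642 -0.9978  1.1791]
 [ 0.      0.      0.      1.    ]]
stamp_new_mid [(0.64, [280, 424], 401)]
stamp_tall_mid [(0.92, [203, 304], 340)]
stamp_bar_mid [(0.87, [205, 322], 306), (0.69, [176, 166], 2114), (0.54, [207, 354], 365)]
rack [(0.81, [193, 309], 1444)]
stamp_round_mid [(0.86, [262, 233], 326), (0.33, [202, 308], 339), (0.24, [134, 358], 882)]
{'clock': np.float64(0.6), 'joint_pos': array([-1.186,  0.241,  0.005,  1.335, -0.   ,  1.571]), 'joint_vel': array([ 0.   , -0.001,  0.001,  0.001,  0.001,  0.001]), 'tau': array([  0.001, -37.197,  25.257,   0.001,   0.   ,  -0.   ]), 'eef_pos': array([ 0.188, -0.463,  0.231]), 'tool_rot': array([ 0.982,  0.191, -0.   ,  0.   ]), 'ft_force': array([-0.303,  1.008,  0.265]), 'ft_torque': array([0.006, 0.003, 0.002]), 'grasp_force': np.float64(0.0), 'grip_width': np.float64(0.085)}
```

Run:
```python
import cv2
a=cv2.imread("pics/top0.png")[120:320,180:446];b=cv2.imread("pics/scene0.png")[100:300,160:426]
cv2.imwrite("pics/c1.png",cv2.resize(a,(798,600),interpolation=cv2.INTER_CUBIC))
cv2.imwrite("pics/c2.png",cv2.resize(b,(798,600),interpolation=cv2.INTER_CUBIC))
```

```text
(no output)
```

View pics/c1.png

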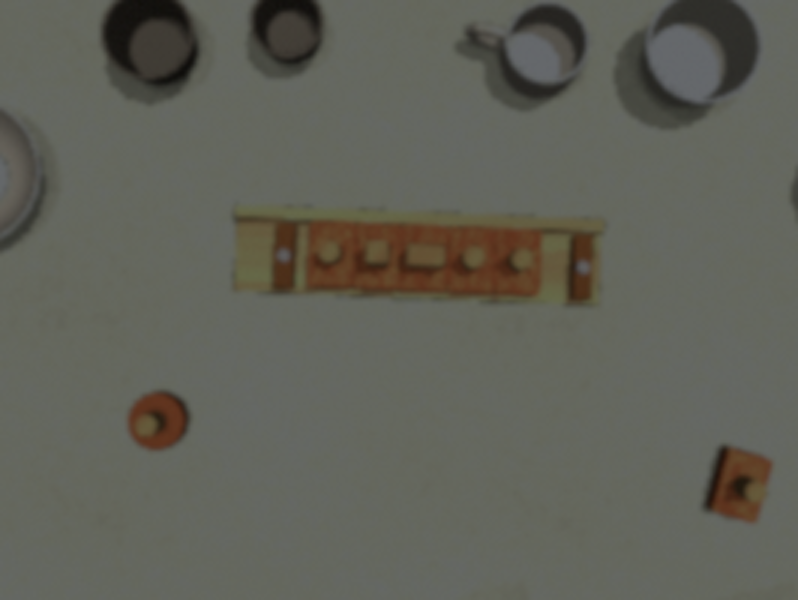

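View pics/c2.png

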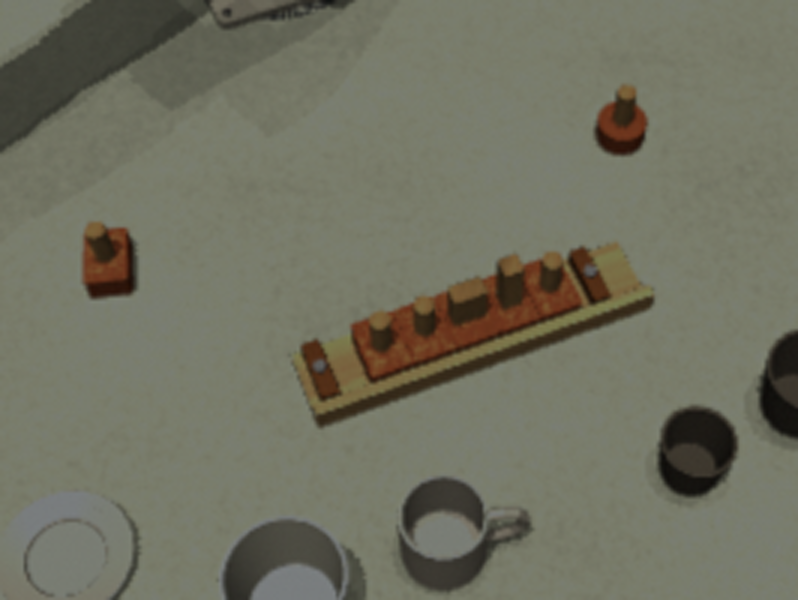

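The top view shows the row at about (207,340): from left to right round, tall (304,203), bar (322,205), round, round. The left cheek is close and the right one farther away. The loose stamp is at (425,281), tilted about 15°, and the round one is at (233,262). Next I'll fit poses to the clay silhouettes.

```bash
cat > h.py <<'E'
import cv2,numpy as np
from scipy.optimize import minimize
from workcell import bot
U=8
M={c:bot.camera_model(c) for c in("scene","top")}
def proj(c,P):
    T=np.linalg.inv(np.array(M[c]["world_from_camera"])); q=(T[:3,:3]@np.asarray(P,float).T).T+T[:3,3]
    q=q@np.array(M[c]["K"]).T; return q[:,:2]/q[:,2:]
def box(p,lx,ly,z0,z1,ox=0,oy=0):
    x,y,a=p; R=np.array([[np.cos(a),-np.sin(a)],[np.sin(a),np.cos(a)]])
    return np.array([[*(R@[ox+sx*lx/2,oy+sy*ly/2]+[x,y]),z] for sx in(-1,1) for sy in(-1,1) for z in(z0,z1)])
def fill(img,c,P,off):
    h=cv2.convexHull(((proj(c,P)-off+.5)*U*16-8).astype(np.int32)); cv2.fillConvexPoly(img,h,1,shift=4)
def clay(img):
    f=img.astype(float); return f[...,2]-1.0*f[...,1]   # red minus green
def fit(imgs,p0,lx,ly,z0,z1,posts,pad=30):
    D={}
    for c,im in imgs.items():
        b=proj(c,box(p0,lx,ly,z0,z1)); lo=(b.min(0)-pad/2).astype(int); hi=(b.max(0)+pad/2).astype(int)
        s=cv2.resize(clay(im)[lo[1]:hi[1],lo[0]:hi[0]],None,fx=U,fy=U,interpolation=cv2.INTER_CUBIC)
        D[c]=(s,lo)
    def cost(q,dbg=False):
        p=np.array(p0)+np.array(q)*[.001,.001,.01]; t=0
        for c,(s,lo) in D.items():
            r=np.zeros(s.shape,np.uint8); fill(r,c,box(p,lx,ly,z0,z1),lo)
            d=np.zeros_like(r)
            for ox,oy,a,b,h in posts: fill(d,c,box(p,a,b,z1,z1+h,ox,oy),lo)
            d=cv2.dilate(d,np.ones((U,U),np.uint8)); m=d==0
            # two-region separation (Chan-Vese style)
            i,o=s[m&(r>0)],s[m&(r==0)]
            t+=(((np.clip(s,0,TH*2)-TH)*np.where(r>0,-1,1))[m]).sum()/U/U/TH
        return t
    best=min((minimize(cost,s,method="Nelder-Mead",options=dict(xatol=.03,fatol=.05,initial_simplex=np.array(s)+np.array([[0,0,0],[6,0,0],[0,6,0],[0,0,6]]))) for s in([0,0,0],[-3,2,-4.])),key=lambda r:r.fun)
    return np.array(p0)+best.x*[.001,.001,.01],best.fun
TH=20
def ray(c,px,z):
    W=np.array(M[c]["world_from_camera"]); d=W[:3,:3]@np.linalg.solve(np.array(M[c]["K"]),[px[0],px[1],1]); return W[:3,3]+d*(z-W[2,3])/d[2]
E
python3 - <<'E'
from h import *
np.set_printoptions(precision=4,suppress=True)
t=cv2.imread("pics/top0.png");s=cv2.imread("pics/scene0.png")
print("row clay",t[214,285:360:6].tolist(),"cheeks",t[204,272:284].tolist(),t[208,356:382].tolist())
print("new",t[275:296:3,425].tolist(), "scene new",s[180:200:3,200].tolist())
print(ray("top",(424,281),.02),ray("top",(322,206),.05),ray("top",(258.5,189),.028),ray("top",(381,194),.028),ray("top",(258,216.5),.008),ray("top",(378,220.5),.008))
E
```

```text
row clay [[35, 58, 92], [33, 57, 93], [31, 53, 90], [39, 66, 97], [41, 70, 98], [37, 63, 96], [33, 55, 95], [36, 61, 95], [38, 65, 97], [35, 60, 96], [31, 54, 94], [35, 60, 96], [37, 63, 97]] cheeks [[63, 71, 83], [81, 83, 88], [89, 89, 92], [84, 86, 90], [65, 70, 80], [40, 51, 67], [41, 60, 73], [56, 81, 90], [63, 92, 99], [62, 90, 98], [51, 76, 94], [40, 63, 92]] [[51, 79, 97], [47, 75, 97], [43, 70, 97], [41, 67, 97], [51, 76, 99], [58, 85, 100], [59, 87, 100], [61, 88, 101], [61, 88, 100], [61, 88, 100], [60, 88, 100], [60, 87, 99], [54, 79, 90], [41, 61, 72], [25, 39, 51], [32, 40, 51], [64, 66, 73], [85, 86, 89], [91, 92, 94], [86, 88, 93], [70, 79, 90], [58, 79, 93], [60, 86, 97], [70, 92, 100], [82, 97, 99], [93, 102, 100]]
new [[33, 56, 95], [27, 46, 80], [15, 25, 36], [19, 32, 53], [32, 56, 88], [37, 61, 97], [81, 89, 95]] scene new [[32, 60, 108], [34, 62, 106], [34, 62, 111], [32, 61, 110], [26, 48, 99], [10, 20, 44], [64, 77, 84]]
[ 0.3464 -0.2856  0.02  ] [ 0.5473 -0.003   0.05  ] [0.593  0.1715 0.028 ] [ 0.5835 -0.1656  0.028 ] [0.5179 0.1739 0.008 ] [ 0.5108 -0.1606  0.008 ]
```

Run:
```python
from h import *
np.set_printoptions(precision=4,suppress=True)
I={"top":cv2.imread("pics/top0.png"),"scene":cv2.imread("pics/scene0.png")}
import h
row=[(0,84,.02,.02,.045),(0,42,.02,.02,.062),(0,0,.02,.034,.045),(0,-42,.02,.02,.045),(0,-84,.02,.02,.045)]
row=[(a,b/1000,c,d,e) for a,b,c,d,e in row]
for TH in(18,24):
  h.TH=TH
  for k in(["top"],["scene"],["top","scene"]):
    J={c:I[c] for c in k}
    print(TH,k,"new",*fit(J,[.346,-.286,-.25],.06,.042,0,.028,[(0,0,.02,.02,.045)],pad=24),
      "row",*fit(J,[.548,.002,-.028],.06,.210,.008,.036,row,pad=10))
# overlay
```

```text
18 ['top'] new [ 0.3455 -0.2938 -0.279 ] -2121.6471983662827 row [ 0.5492 -0.0007 -0.0248] -2020.7958220229193
18 ['scene'] new [ 0.3445 -0.2927 -0.2521] -1713.8079449074512 row [0.5448 0.0007 0.01  ] -3106.5466973040084
18 ['top', 'scene'] new [ 0.3453 -0.2933 -0.2553] -3832.2968247659865 row [ 0.5485 -0.     -0.0218] -5068.671104848223
24 ['top'] new [ 0.3454 -0.2936 -0.2822] -2013.9933559395406 row [ 0.5491 -0.0007 -0.0257] -1584.7533925990501
24 ['scene'] new [ 0.3439 -0.2927 -0.2413] -1672.559727976506 row [0.5446 0.0006 0.0075] -3141.0683183105866
24 ['top', 'scene'] new [ 0.3451 -0.2933 -0.2484] -3682.0130784011926 row [ 0.5484 -0.0003 -0.0221] -4670.59398664302
```

```bash
cat > go.py <<'E'
import numpy as np
from scipy.spatial.transform import Rotation as Ro
from workcell import bot
def st():
    o=bot.get_obs(); R=Ro.from_quat(o["tool_rot"]).as_matrix(); a=np.degrees(np.arctan2(R[1,0],R[0,0]))
    print("t%.2f"%o["clock"],"tcp",np.round(o["eef_pos"]*1e3,1),"angx %.2f"%a,"F",np.round(o["ft_force"],1),"w %.1f"%(o["grip_width"]*1e3),"gf %.1f"%o["grasp_force"],"tool z",np.round(R[:,2],4),"q1,q6",np.round(o["joint_pos"][[0,5]],2)); return o,R,a
def to(*targets):
    o,R,a=st()
    for t in targets:
        d=R.T@(np.array(t[:3])-o["eef_pos"])*100; print(t,"-> xyz cm",np.round(d,2),"yaw %.2f"%((a-t[3]+180)%360-180))
RY=-0.027; C0=np.array([.549,-.0005]); ex=np.array([np.cos(RY),np.sin(RY)]); ey=np.array([-ex[1],ex[0]])
def rk(x,y): return C0+ex*x+ey*y   # along row frame from the row's start centre
E
python3 - <<'E'
from h import *; import go
t=cv2.imread("pics/top0.png").astype(float)
def edge(r0,r1,cols,z,sgn):
    P=[]
    for c in cols:
        g=t[r0(c):r1(c),c].mean(1) if 0 else t[r0(c):r1(c),c,0]; d=np.clip(sgn*np.diff(g),0,None); 
        if d.sum()>8: P.append((c,r0(c)+.5+(d*np.arange(len(d))).sum()/d.sum()))
    P=np.array(P); k=cv2.fitLine(P.astype(np.float32),cv2.DIST_HUBER,0,.01,.01).ravel(); f=lambda c:(c,k[3]+(c-k[2])*k[1]/k[0])
    a,b=ray("top",f(262),z),ray("top",f(376),z); print(a,b,"yaw",-np.arctan2((a-b)[0],(a-b)[1]),len(P))
edge(lambda c:int(187+(c-258)*.04-4),lambda c:int(187+(c-258)*.04+4),range(262,377),.028,-1)
edge(lambda c:int(217+(c-258)*.035-3),lambda c:int(217+(c-258)*.035+4),range(262,377),.008,1)
for n in("stamp_tall_mid","stamp_bar_mid"):
    r=bot.cut_out("top",n)[0]; m=r["mask"].astype(np.uint8)
    print(n,r["centre"],np.argwhere(m).min(0),np.argwhere(m).max(0))
print("top ctr expect",proj("top",[[*go.rk(0,.042),.098],[*go.rk(0,0),.081]]), "seen x3 crop tall (376,252), bar (425,255) ->",(180+376/3,120+252/3),(180+425/3,120+255/3))
for px,z in(((180+297/3,205),.008),((180+568/3,208),.028)): w=ray("top",px,z)[:2]; print("cheek",(w-go.C0)@go.ey)
go.to([*go.rk(0,.042),.16,88.5],[*go.rk(0,.042),.05,88.5])
E
```

```text
[0.59690441 0.16194747 0.028     ] [ 0.58846692 -0.15181903  0.028     ] yaw -0.026884500301966267 115
[0.51800131 0.16280412 0.008     ] [ 0.51051318 -0.15500343  0.008     ] yaw -0.02355747845927927 115
stamp_tall_mid [202.8, 303.9] [194 298] [216 313]
stamp_bar_mid [205.2, 321.5] [195 314] [216 328]
top ctr expect [[305.09385603 203.75831995]
 [321.26344081 204.7442382 ]] seen x3 crop tall (376,252), bar (425,255) -> (305.3333333333333, 204.0) (321.66666666666663, 205.0)
cheek 0.11664728397283745
cheek -0.13316783704695104
t0.70 tcp [ 187.7 -463.5  231.3] angx 22.05 F [ 0.8 -0.1  0.1] w 85.6 gf 0.0 tool z [ 0.e+00 -1.e-04 -1.e+00] q1,q6 [-1.19  1.57]
[np.float64(0.550133862224022), np.float64(0.04148469192999915), 0.16, 88.5] -> xyz cm [ 52.55 -33.2    7.13] yaw -66.45
[np.float64(0.550133862224022), np.float64(0.04148469192999915), 0.05, 88.5] -> xyz cm [ 52.55 -33.2   18.13] yaw -66.45
```

Request:
move_arm --motion '[{"x": 4, "y": -2.5, "z": 1, "yaw": -6}, {"x": 8.5, "y": -5.4, "z": 2, "yaw": -14}, {"x": 13, "y": -8.2, "z": 3, "yaw": -22}, {"x": 17.5, "y": -11, "z": 4, "yaw": -30}, {"x": 22, "y": -13.9, "z": 5, "yaw": -38}, {"x": 26.5, "y": -16.7, "z": 5.5, "yaw": -46}, {"x": 31, "y": -19.6, "z": 6, "yaw": -54}, {"x": 35.5, "y": -22.4, "z": 6.5, "yaw": -60}, {"x": 40, "y": -25.3, "z": 7, "yaw": -66.5}, {"x": 44.5, "y": -28.1, "z": 7.1, "yaw": -66.5}, {"x": 49, "y": -31, "z": 7.1, "yaw": -66.5}, {"x": 52.5, "y": -33.2, "z": 7.1, "yaw": -66.5}, {"x": 52.5, "y": -33.2, "z": 7.1, "yaw": -66.5}, {"x": 52.5, "y": -33.2, "z": 7.1, "yaw": -66.5}]' --gripper 1

```text
clock: 2.45
eef_pos: [0.5492, 0.0412, 0.16]
tool_rot: [0.716, 0.698, -0.001, -0.0]
ft_force: [-0.1, 0.6, 0.4]
grip_width: 0.085
grasp_force: 0.0
```

```bash
python3 -c "
import go
go.to([*go.rk(0,.042),.052,88.5])"
```

```text
t2.45 tcp [549.2  41.2 160. ] angx 88.57 F [-0.1  0.6  0.4] w 85.0 gf 0.0 tool z [-1.1e-03 -4.0e-04 -1.0e+00] q1,q6 [0.08 1.67]
[np.float64(0.550133862224022), np.float64(0.04148469192999915), 0.052, 88.5] -> xyz cm [ 0.04  0.11 10.8 ] yaw 0.07
```

Request:
move_arm --motion '[{"y": 0.1, "z": 4}, {"y": 0.1, "z": 8}, {"y": 0.1, "z": 10}, {"y": 0.1, "z": 10.8}, {"y": 0.1, "z": 10.8}]' --gripper 0

```text
invalid input at $.motion[0]: expected keys x, y, z, yaw
```

Request:
move_arm --motion '[{}, {}, {}, {}, {}, {}]' --gripper -1

```text
invalid input at $.motion[0]: expected keys x, y, z, yaw
```

```bash
python3 -c "
import go
go.st()"
```

```text
t2.45 tcp [549.2  41.2 160. ] angx 88.57 F [-0.1  0.6  0.4] w 85.0 gf 0.0 tool z [-1.1e-03 -4.0e-04 -1.0e+00] q1,q6 [0.08 1.67]
```

All four keys are needed in every row.

Request:
move_arm --motion '[{"x": 0, "y": 0.1, "z": 4, "yaw": 0}, {"x": 0, "y": 0.1, "z": 8, "yaw": 0}, {"x": 0, "y": 0.1, "z": 10, "yaw": 0}, {"x": 0, "y": 0.1, "z": 10.8, "yaw": 0}, {"x": 0, "y": 0.1, "z": 10.8, "yaw": 0}]' --gripper 0

```text
clock: 3.08
eef_pos: [0.5504, 0.0405, 0.0525]
tool_rot: [0.716, 0.698, -0.0, -0.0]
ft_force: [0.4, 0.4, 0.5]
grip_width: 0.0425
grasp_force: 0.0
```

Request:
move_arm --motion '[{"x": 0, "y": 0, "z": 0, "yaw": 0}, {"x": 0, "y": 0, "z": 0, "yaw": 0}, {"x": 0, "y": 0, "z": 0, "yaw": 0}, {"x": 0, "y": 0, "z": 0, "yaw": 0}, {"x": 0, "y": 0, "z": 0, "yaw": 0}, {"x": 0, "y": 0, "z": 0, "yaw": 0}]' --gripper -1

```text
clock: 3.82
eef_pos: [0.5511, 0.0412, 0.0536]
tool_rot: [0.716, 0.698, 0.0, 0.001]
ft_force: [-3.4, 0.1, 6.0]
grip_width: 0.0189
grasp_force: 59.1
```

```bash
python3 -c "
import go
go.st()"
```

```text
t3.83 tcp [551.1  41.2  53.6] angx 88.54 F [-3.4  0.1  6. ] w 18.9 gf 59.1 tool z [ 1.5e-03 -4.0e-04 -1.0e+00] q1,q6 [0.07 1.67]
```

Request:
move_arm --motion '[{"x": 0.1, "y": -0.05, "z": -0.1, "yaw": 0}, {"x": 0.2, "y": -0.05, "z": -0.1, "yaw": 0}, {"x": 0.3, "y": -0.05, "z": -0.1, "yaw": 0}, {"x": 0.4, "y": -0.05, "z": -0.1, "yaw": 0}, {"x": 0.5, "y": -0.05, "z": -0.1, "yaw": 0}]'

```text
clock: 4.45
eef_pos: [0.5508, 0.0461, 0.0536]
tool_rot: [0.716, 0.698, 0.0, 0.001]
ft_force: [-1.2, -1.7, 4.3]
grip_width: 0.0193
grasp_force: 59.2
```

Request:
move_arm --motion '[{"x": 0.1, "y": 0, "z": 0, "yaw": 0}, {"x": 0.2, "y": 0, "z": 0, "yaw": 0}]'

```text
clock: 4.7
eef_pos: [0.5507, 0.0482, 0.0536]
tool_rot: [0.716, 0.698, 0.0, 0.0]
ft_force: [-0.9, -3.5, 5.0]
grip_width: 0.0194
grasp_force: 59.4
```

Request:
move_arm --motion '[{"x": 0.1, "y": 0, "z": 0, "yaw": 0}]'

```text
clock: 4.82
eef_pos: [0.5507, 0.0492, 0.0536]
tool_rot: [0.716, 0.698, 0.0, 0.0]
ft_force: [-0.5, -3.3, 4.7]
grip_width: 0.0193
grasp_force: 59.4
```

Request:
move_arm --motion '[{"x": 0.1, "y": 0, "z": 0, "yaw": 0}]'

```text
clock: 4.95
eef_pos: [0.5507, 0.0502, 0.0536]
tool_rot: [0.716, 0.698, 0.0, 0.0]
ft_force: [-0.0, -3.2, 5.6]
grip_width: 0.0195
grasp_force: 59.4
```

Request:
move_arm --motion '[{"x": 0.1, "y": 0, "z": -0.05, "yaw": 0}]'

```text
clock: 5.08
eef_pos: [0.5504, 0.0517, 0.0537]
tool_rot: [0.716, 0.698, 0.0, -0.0]
ft_force: [0.4, -2.0, 0.5]
grip_width: 0.0192
grasp_force: 59.0
```

Request:
move_arm --motion '[{"x": 0.1, "y": 0, "z": 0, "yaw": 0}]'

```text
clock: 5.2
eef_pos: [0.5504, 0.0525, 0.0537]
tool_rot: [0.716, 0.698, -0.0, -0.0]
ft_force: [-0.0, -2.8, 2.4]
grip_width: 0.0197
grasp_force: 59.1
```

Request:
move_arm --motion '[{"x": 0.1, "y": 0, "z": 0, "yaw": 0}]'

```text
clock: 5.32
eef_pos: [0.5503, 0.0534, 0.0537]
tool_rot: [0.716, 0.698, -0.0, -0.0]
ft_force: [-0.4, -2.0, 3.3]
grip_width: 0.0193
grasp_force: 59.1
```

Request:
move_arm --motion '[{"x": 0.07, "y": 0, "z": 0, "yaw": 0}, {"x": 0.1, "y": 0, "z": 0, "yaw": 0}]'

```text
clock: 5.58
eef_pos: [0.5503, 0.0544, 0.0537]
tool_rot: [0.716, 0.698, -0.0, -0.0]
ft_force: [-0.9, -2.2, 2.5]
grip_width: 0.0191
grasp_force: 59.1
```

Request:
move_arm --motion '[{"x": 0.07, "y": 0, "z": 0, "yaw": 0}, {"x": 0.07, "y": 0, "z": 0, "yaw": 0}]'

```text
clock: 5.82
eef_pos: [0.5503, 0.0552, 0.0537]
tool_rot: [0.716, 0.698, -0.0, -0.0]
ft_force: [-0.8, -2.4, 1.5]
grip_width: 0.0194
grasp_force: 59.0
```

Request:
move_arm --motion '[{"x": 0.1, "y": 0, "z": 0, "yaw": 0}]'

```text
clock: 5.95
eef_pos: [0.5503, 0.0555, 0.0537]
tool_rot: [0.716, 0.698, -0.001, 0.0]
ft_force: [-0.0, -4.2, 2.5]
grip_width: 0.0197
grasp_force: 59.0
```

Request:
move_arm --motion '[{"x": 0.1, "y": 0, "z": 0, "yaw": 0}]'

```text
clock: 6.08
eef_pos: [0.5503, 0.0556, 0.0538]
tool_rot: [0.716, 0.698, -0.001, 0.001]
ft_force: [-0.2, -7.8, 3.5]
grip_width: 0.0194
grasp_force: 59.1
```

Request:
move_arm --motion '[{"x": 0.07, "y": 0, "z": 0, "yaw": 0}]'

```text
clock: 6.2
eef_pos: [0.5503, 0.0557, 0.0538]
tool_rot: [0.716, 0.698, -0.002, 0.001]
ft_force: [-0.6, -9.9, 3.8]
grip_width: 0.0195
grasp_force: 59.1
```

Request:
move_arm --motion '[{"x": -0.15, "y": 0, "z": 0, "yaw": 0}, {"x": -0.15, "y": 0, "z": 0, "yaw": 0}]'

```text
clock: 6.45
eef_pos: [0.5503, 0.0555, 0.0537]
tool_rot: [0.716, 0.698, -0.001, 0.0]
ft_force: [-0.9, -5.8, 1.8]
grip_width: 0.0193
grasp_force: 59.0
```

Request:
move_arm --motion '[{"x": 0, "y": 0, "z": 0, "yaw": 0}, {"x": 0, "y": 0, "z": 0, "yaw": 0}, {"x": 0, "y": 0, "z": 0, "yaw": 0}]' --gripper 0

```text
clock: 6.82
eef_pos: [0.5504, 0.0569, 0.0536]
tool_rot: [0.716, 0.698, 0.0, -0.0]
ft_force: [-0.5, 0.0, -1.1]
grip_width: 0.0426
grasp_force: 0.0
```

```bash
python3 -c "
import go
go.to([*go.rk(.0015,0),.1,88.5],[*go.rk(.0015,0),.048,88.5])"
```

```text
t6.83 tcp [550.4  56.9  53.6] angx 88.59 F [-0.5  0.  -1.1] w 42.6 gf 0.0 tool z [-3.e-04  9.e-04 -1.e+00] q1,q6 [0.1 1.7]
[np.float64(0.5504994532832143), np.float64(-0.0005404950794293583), 0.1, 88.5] -> xyz cm [-5.74  0.15 -4.64] yaw 0.09
[np.float64(0.5504994532832143), np.float64(-0.0005404950794293583), 0.048, 88.5] -> xyz cm [-5.74  0.15  0.56] yaw 0.09
```

Request:
move_arm --motion '[{"x": -2, "y": 0, "z": 0.1, "yaw": 0.1}, {"x": -4, "y": 0, "z": 0.2, "yaw": 0.1}, {"x": -5.3, "y": 0, "z": 0.3, "yaw": 0.1}, {"x": -5.75, "y": 0, "z": 0.3, "yaw": 0.1}, {"x": -5.75, "y": 0, "z": 0.3, "yaw": 0.1}]'

```text
clock: 7.45
eef_pos: [0.5491, -0.0017, 0.0508]
tool_rot: [0.717, 0.697, 0.0, -0.0]
ft_force: [0.2, -0.2, -0.4]
grip_width: 0.0423
grasp_force: 0.0
```

Request:
move_arm --motion '[{"x": 0, "y": 0, "z": 0, "yaw": 0}, {"x": 0, "y": 0, "z": 0, "yaw": 0}, {"x": 0, "y": 0, "z": 0, "yaw": 0}, {"x": 0, "y": 0, "z": -0.1, "yaw": 0}]' --gripper -1

```text
clock: 7.95
eef_pos: [0.5486, -0.001, 0.0514]
tool_rot: [0.716, 0.698, -0.0, -0.0]
ft_force: [-0.6, -1.1, -1.7]
grip_width: 0.0188
grasp_force: 58.6
```

Request:
move_arm --motion '[{"x": -0.1, "y": 0, "z": -0.05, "yaw": 0}, {"x": -0.25, "y": 0, "z": -0.05, "yaw": 0}, {"x": -0.4, "y": 0, "z": -0.05, "yaw": 0}, {"x": -0.5, "y": 0, "z": -0.05, "yaw": 0}]'

```text
clock: 8.45
eef_pos: [0.5488, -0.0063, 0.0522]
tool_rot: [0.717, 0.697, -0.0, -0.0]
ft_force: [-0.3, 0.7, -2.6]
grip_width: 0.0189
grasp_force: 58.6
```

Request:
move_arm --motion '[{"x": -0.15, "y": 0, "z": 0.1, "yaw": 0}, {"x": -0.3, "y": 0, "z": 0.1, "yaw": 0}, {"x": -0.45, "y": 0, "z": 0.1, "yaw": 0}, {"x": -0.6, "y": 0, "z": 0.1, "yaw": 0}, {"x": -0.75, "y": 0, "z": 0.1, "yaw": 0}, {"x": -0.9, "y": 0, "z": 0.1, "yaw": 0}, {"x": -1.05, "y": 0, "z": 0.1, "yaw": 0}]'

```text
clock: 9.32
eef_pos: [0.5487, -0.0168, 0.0514]
tool_rot: [0.717, 0.697, 0.0, -0.0]
ft_force: [0.2, 1.2, -2.0]
grip_width: 0.0192
grasp_force: 58.7
```

Request:
move_arm --motion '[{"x": -0.15, "y": 0, "z": 0, "yaw": 0}, {"x": -0.3, "y": 0, "z": 0, "yaw": 0}, {"x": -0.45, "y": 0, "z": 0, "yaw": 0}, {"x": -0.6, "y": 0, "z": 0, "yaw": 0}]'

```text
clock: 9.82
eef_pos: [0.5486, -0.0228, 0.0514]
tool_rot: [0.717, 0.697, 0.0, 0.0]
ft_force: [-0.3, 2.3, -1.5]
grip_width: 0.0189
grasp_force: 58.7
```

Request:
move_arm --motion '[{"x": -0.15, "y": 0, "z": 0, "yaw": 0}, {"x": -0.3, "y": 0, "z": 0, "yaw": 0}]'

```text
clock: 10.07
eef_pos: [0.5484, -0.0258, 0.0513]
tool_rot: [0.717, 0.697, 0.0, -0.0]
ft_force: [0.7, 3.2, -1.1]
grip_width: 0.019
grasp_force: 58.7
```

Request:
move_arm --motion '[{"x": -0.15, "y": 0, "z": 0, "yaw": 0}, {"x": -0.3, "y": 0, "z": 0, "yaw": 0}]'

```text
clock: 10.32
eef_pos: [0.5483, -0.0288, 0.0513]
tool_rot: [0.717, 0.697, -0.0, -0.0]
ft_force: [0.2, 1.2, -1.2]
grip_width: 0.0192
grasp_force: 58.7
```

Request:
move_arm --motion '[{"x": -0.1, "y": 0, "z": 0, "yaw": 0}, {"x": -0.2, "y": 0, "z": 0, "yaw": 0}]'

```text
clock: 10.58
eef_pos: [0.5483, -0.0308, 0.0513]
tool_rot: [0.717, 0.697, -0.0, -0.0]
ft_force: [0.4, 1.3, -1.2]
grip_width: 0.0191
grasp_force: 58.7
```

Request:
move_arm --motion '[{"x": -0.1, "y": 0, "z": 0, "yaw": 0}]'

```text
clock: 10.7
eef_pos: [0.5482, -0.0318, 0.0513]
tool_rot: [0.717, 0.697, -0.0, -0.0]
ft_force: [0.3, 2.0, -2.4]
grip_width: 0.0188
grasp_force: 58.7
```

Request:
move_arm --motion '[{"x": -0.1, "y": 0, "z": 0, "yaw": 0}]'

```text
clock: 10.82
eef_pos: [0.5482, -0.032, 0.0514]
tool_rot: [0.716, 0.698, 0.001, -0.001]
ft_force: [-1.0, 5.9, 0.1]
grip_width: 0.0186
grasp_force: 58.8
```

Request:
move_arm --motion '[{"x": -0.08, "y": 0, "z": 0, "yaw": 0}]'

```text
clock: 10.95
eef_pos: [0.5482, -0.0321, 0.0514]
tool_rot: [0.716, 0.698, 0.001, -0.001]
ft_force: [-0.9, 7.7, 0.4]
grip_width: 0.0196
grasp_force: 58.9
```

Request:
move_arm --motion '[{"x": 0.1, "y": 0, "z": 0, "yaw": 0}, {"x": 0.1, "y": 0, "z": 0, "yaw": 0}]'

```text
clock: 11.2
eef_pos: [0.5482, -0.032, 0.0514]
tool_rot: [0.716, 0.698, 0.0, -0.0]
ft_force: [-0.8, 5.8, 0.1]
grip_width: 0.0189
grasp_force: 58.8
```

Request:
move_arm --motion '[{"x": 0, "y": 0, "z": 0, "yaw": 0}, {"x": 0, "y": 0, "z": 0, "yaw": 0}, {"x": 0, "y": 0, "z": 0, "yaw": 0}]' --gripper 0

```text
clock: 11.58
eef_pos: [0.5484, -0.0331, 0.0514]
tool_rot: [0.717, 0.697, -0.0, 0.0]
ft_force: [0.3, -0.3, 0.1]
grip_width: 0.0427
grasp_force: 0.0
```

```bash
python3 -c "
import go
go.to([.345,-.293,.13,-14.6],[.345,-.293,.03,-14.6])"
```

```text
t11.57 tcp [548.4 -33.1  51.4] angx 88.41 F [ 0.3 -0.3  0.1] w 42.7 gf 0.0 tool z [ 4.e-04 -9.e-04 -1.e+00] q1,q6 [-0.06  1.54]
[0.345, -0.293, 0.13, -14.6] -> xyz cm [-26.55 -19.61  -7.84] yaw 103.01
[0.345, -0.293, 0.03, -14.6] -> xyz cm [-26.54 -19.61   2.16] yaw 103.01
```

Request:
move_arm --motion '[{"x": 0, "y": 0, "z": -3, "yaw": 0}, {"x": 0, "y": 0, "z": -6.5, "yaw": 0}, {"x": -2, "y": -1.5, "z": -7.9, "yaw": 9}, {"x": -5, "y": -4, "z": -7.9, "yaw": 19}, {"x": -8.5, "y": -6.5, "z": -7.9, "yaw": 29}, {"x": -12, "y": -9, "z": -7.9, "yaw": 39}, {"x": -15.5, "y": -11.5, "z": -7.9, "yaw": 49}, {"x": -19, "y": -14, "z": -7.9, "yaw": 59}, {"x": -22, "y": -16.3, "z": -7.9, "yaw": 69}, {"x": -24.5, "y": -18.1, "z": -7.9, "yaw": 79}, {"x": -26, "y": -19.2, "z": -7.9, "yaw": 89}, {"x": -26.5, "y": -19.6, "z": -7.9, "yaw": 98}, {"x": -26.5, "y": -19.6, "z": -7.9, "yaw": 103}, {"x": -26.5, "y": -19.6, "z": -7.9, "yaw": 103}]' --gripper 1

```text
clock: 13.32
eef_pos: [0.3449, -0.2925, 0.1304]
tool_rot: [0.992, -0.126, -0.0, 0.0]
ft_force: [-0.4, 0.2, 0.1]
grip_width: 0.0856
grasp_force: 0.0
```

Run:
```python
from h import *; import h,go
h.TH=20
im=bot.camera("top"); cv2.imwrite("pics/top1.png",im); cv2.imwrite("pics/top1c.png",cv2.resize(im[160:240,240:400],(800,400),interpolation=cv2.INTER_CUBIC))
J={"top":im}
print("left",*fit(J,[.550,.077,-.026],.06,.084,.008,.036,[(0,.021,.02,.02,.045),(0,-.021,.02,.02,.062)],pad=8))
print("right",*fit(J,[.548,-.073,-.026],.06,.126,.008,.036,[(0,.042,.02,.034,.045),(0,0,.02,.02,.045),(0,-.042,.02,.02,.045)],pad=8))
go.to([.345,-.293,.022,-14.6])
```

```text
left [ 0.55060546  0.07769064 -0.01970724] -658.2729795217019
right [ 0.54742673 -0.07512134 -0.01677806] -987.357805318042
t13.38 tcp [ 345.  -292.4  130.4] angx -14.49 F [ 0.4  0.  -0.3] w 85.5 gf 0.0 tool z [ 0.e+00 -5.e-04 -1.e+00] q1,q6 [-0.7   2.69]
[0.345, -0.293, 0.022, -14.6] -> xyz cm [1.000e-02 6.000e-02 1.084e+01] yaw 0.11
```

View pics/top1c.png

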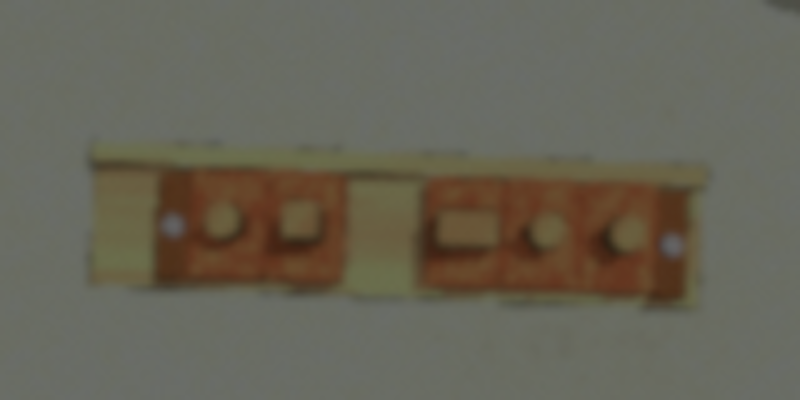

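The picture shows both groups against their cheeks, with a clean gap from about column 309 to 324 in the full image. Now I'll measure the gap's centre, then square up the loose stamp by squeezing its 42 mm sides.

Run:
```python
from h import *; import go
im=cv2.imread("pics/top1.png"); s=clay(im)
L=[];Rr=[]
for r in range(198,214):
    v=s[r]
    d=-np.diff(v[303:315]);d=np.clip(d,0,None);i=np.argmax(d);w=d[max(i-2,0):i+3];a=303.5+max(i-2,0)+(w*np.arange(len(w))).sum()/w.sum()
    d=np.clip(np.diff(v[317:331]),0,None);i=np.argmax(d);j=max(i-2,0);w=d[j:i+3];b=317.5+j+(w*np.arange(len(w))).sum()/w.sum()
    L.append((ray("top",(a,r),.036)[:2]-go.C0));Rr.append((ray("top",(b,r),.036)[:2]-go.C0))
f=lambda P:np.round([1e3*(p@go.ey) for p in P],1)
print(f(L),np.median(f(L)));print(f(Rr),np.median(f(Rr)))
```

```text
[33.1 32.7 32.6 33.3 33.4 33.3 33.6 33.3 33.6 33.  32.5 32.6 33.  33.1
 33.4 33.4] 33.2
[-8.4 -8.6 -8.6 -8.6 -8.5 -8.  -7.9 -8.2 -8.1 -8.5 -8.7 -9.2 -9.4 -9.7
 -9.4 -8.6] -8.6
```

Request:
move_arm --motion '[{"x": 0, "y": 0.05, "z": 4, "yaw": 0}, {"x": 0, "y": 0.05, "z": 8, "yaw": 0}, {"x": 0, "y": 0.05, "z": 10, "yaw": 0}, {"x": 0, "y": 0.05, "z": 10.9, "yaw": 0}, {"x": 0, "y": 0.05, "z": 10.9, "yaw": 0}]'

```text
clock: 14.0
eef_pos: [0.345, -0.2925, 0.0212]
tool_rot: [0.992, -0.126, -0.0, -0.0]
ft_force: [-0.2, -0.9, 0.3]
grip_width: 0.0853
grasp_force: 0.0
```

Request:
move_arm --motion '[{"x": 0, "y": 0, "z": 0, "yaw": 0}, {"x": 0, "y": 0, "z": 0, "yaw": 0}, {"x": 0, "y": 0, "z": 0, "yaw": 0}, {"x": 0, "y": 0, "z": 0, "yaw": 0}, {"x": 0, "y": 0, "z": 0, "yaw": 0}, {"x": 0, "y": 0, "z": 0, "yaw": 0}]' --gripper -1

```text
clock: 14.75
eef_pos: [0.3457, -0.2932, 0.0225]
tool_rot: [0.992, -0.127, 0.001, 0.001]
ft_force: [-0.4, 0.7, 5.7]
grip_width: 0.0394
grasp_force: 59.6
```

```bash
python3 -c "
import go
go.st()"
```

```text
t14.75 tcp [ 345.7 -293.2   22.5] angx -14.55 F [-0.4  0.7  5.7] w 39.4 gf 59.6 tool z [ 0.0017 -0.0013 -1.    ] q1,q6 [-0.7   2.69]
```

Request:
move_arm --motion '[{"x": 0, "y": 0, "z": 0, "yaw": 0}, {"x": 0, "y": 0, "z": 0, "yaw": 0}, {"x": 0, "y": 0, "z": -3, "yaw": 0}, {"x": 0, "y": 0, "z": -6.5, "yaw": 0}, {"x": 0, "y": 0, "z": -7, "yaw": -10}, {"x": 0, "y": 0, "z": -7, "yaw": -20}, {"x": 0, "y": 0, "z": -7, "yaw": -30}, {"x": 0, "y": 0, "z": -7, "yaw": -40}, {"x": 0, "y": 0, "z": -7, "yaw": -50}, {"x": 0, "y": 0, "z": -7, "yaw": -60}, {"x": 0, "y": 0, "z": -7, "yaw": -70}, {"x": 0, "y": 0, "z": -7, "yaw": -80}, {"x": 0, "y": 0, "z": -7, "yaw": -90}, {"x": 0, "y": 0, "z": -7, "yaw": -90}, {"x": 0, "y": 0, "z": -7, "yaw": -90}]' --gripper 1

```text
clock: 16.62
eef_pos: [0.3449, -0.2926, 0.0912]
tool_rot: [0.792, 0.611, -0.0, -0.0]
ft_force: [-0.1, 0.5, -0.7]
grip_width: 0.0852
grasp_force: 0.0
```

Run:
```python
from h import *; import h,go
h.TH=20
im=bot.camera("scene")
print(fit({"scene":im},[.3452,-.293,-.254],.06,.042,0,.028,[(0,0,.02,.02,.045)],pad=12))
go.to([.3455,-.293,.042,75.45])
```

```text
(array([ 0.34489439, -0.29362364, -0.23841376]), np.float64(-716.9637979857886))
t16.68 tcp [ 345.  -292.6   91.2] angx 75.34 F [-0.6  0.3  0.6] w 85.0 gf 0.0 tool z [-1.e-04  1.e-04 -1.e+00] q1,q6 [-0.7   1.12]
[0.3455, -0.293, 0.042, 75.45] -> xyz cm [-0.03  0.07  4.92] yaw -0.11
```

Request:
move_arm --motion '[{"x": 0, "y": 0, "z": 0, "yaw": -0.1}, {"x": 0, "y": 0, "z": 2.5, "yaw": -0.1}, {"x": 0, "y": 0, "z": 4.5, "yaw": -0.1}, {"x": 0, "y": 0, "z": 4.9, "yaw": -0.1}, {"x": 0, "y": 0, "z": 4.9, "yaw": -0.1}]' --gripper 0

```text
clock: 17.3
eef_pos: [0.3451, -0.2927, 0.0425]
tool_rot: [0.791, 0.612, -0.0, -0.0]
ft_force: [0.0, 0.3, 0.8]
grip_width: 0.0428
grasp_force: 0.0
```

Request:
move_arm --motion '[{"x": 0, "y": 0, "z": 0, "yaw": 0}, {"x": 0, "y": 0, "z": 0, "yaw": 0}, {"x": 0, "y": 0, "z": 0, "yaw": 0}, {"x": 0, "y": 0, "z": 0, "yaw": 0}, {"x": 0, "y": 0, "z": 0, "yaw": 0}]' --gripper -1

```text
clock: 17.92
eef_pos: [0.3458, -0.2932, 0.0432]
tool_rot: [0.79, 0.613, 0.0, 0.001]
ft_force: [0.2, 0.3, 6.0]
grip_width: 0.0187
grasp_force: 58.6
```

```bash
python3 -c "
import go
go.to([*go.rk(-.10,.0125),.09,88.5])"
```

```text
t17.93 tcp [ 345.8 -293.2   43.2] angx 75.55 F [0.2 0.3 6. ] w 18.7 gf 58.6 tool z [ 0.0017 -0.0013 -1.    ] q1,q6 [-0.7   1.12]
[np.float64(0.449373906780961), np.float64(0.014695115988742678), 0.09, 88.5] -> xyz cm [32.39  2.35 -4.7 ] yaw -12.95
```

Request:
move_arm --motion '[{"x": 0, "y": 0, "z": -1.5, "yaw": 0}, {"x": 1, "y": 0.1, "z": -4, "yaw": -1}, {"x": 4, "y": 0.3, "z": -4.7, "yaw": -3}, {"x": 8, "y": 0.6, "z": -4.7, "yaw": -5}, {"x": 12, "y": 0.9, "z": -4.7, "yaw": -7}, {"x": 16, "y": 1.2, "z": -4.7, "yaw": -9}, {"x": 20, "y": 1.5, "z": -4.7, "yaw": -11}, {"x": 24, "y": 1.7, "z": -4.7, "yaw": -12.5}, {"x": 28, "y": 2, "z": -4.7, "yaw": -13}, {"x": 31, "y": 2.3, "z": -4.7, "yaw": -13}, {"x": 32.4, "y": 2.4, "z": -4.7, "yaw": -13}, {"x": 32.4, "y": 2.4, "z": -4.7, "yaw": -13}, {"x": 32.4, "y": 2.4, "z": -4.7, "yaw": -13}]'

```text
clock: 19.55
eef_pos: [0.4484, 0.0143, 0.089]
tool_rot: [0.716, 0.698, -0.001, -0.0]
ft_force: [-0.4, 0.4, -2.0]
grip_width: 0.0181
grasp_force: 58.9
```

Run:
```python
from h import *; import h,go
im=bot.camera("top"); cv2.imwrite("pics/t2.png",cv2.resize(im[170:250,260:380],(780,520),interpolation=cv2.INTER_CUBIC))
go.to([*go.rk(-.074,.0125),.053,88.5])
```

```text
t19.60 tcp [448.5  14.2  89.1] angx 88.46 F [-1.  -0.1 -2.3] w 18.2 gf 58.9 tool z [-9.e-04 -5.e-04 -1.e+00] q1,q6 [0.03 1.63]
[np.float64(0.4753644303566748), np.float64(0.0139932012786338), 0.053, 88.5] -> xyz cm [0.06 2.69 3.61] yaw -0.04
```

View pics/t2.png

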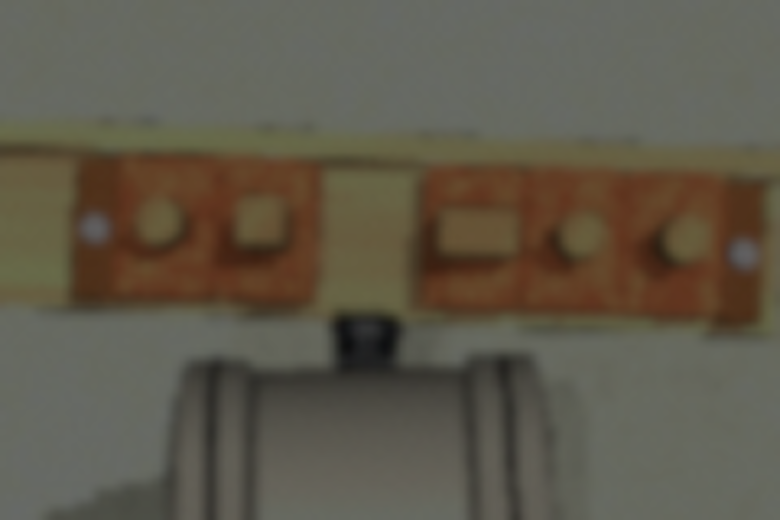

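Request:
move_arm --motion '[{"x": 0.05, "y": 0.5, "z": 1, "yaw": 0}, {"x": 0.05, "y": 1.5, "z": 2.5, "yaw": 0}, {"x": 0.05, "y": 2.4, "z": 3.4, "yaw": 0}, {"x": 0.05, "y": 2.7, "z": 3.6, "yaw": 0}, {"x": 0.05, "y": 2.7, "z": 3.6, "yaw": 0}]'

```text
clock: 20.23
eef_pos: [0.4762, 0.0149, 0.0529]
tool_rot: [0.716, 0.698, -0.0, -0.0]
ft_force: [0.5, -0.5, -2.3]
grip_width: 0.0184
grasp_force: 58.8
```

Request:
move_arm --motion '[{"x": 0, "y": 0.3, "z": 0, "yaw": 0}, {"x": 0, "y": 0.6, "z": 0, "yaw": 0}, {"x": 0, "y": 0.9, "z": 0, "yaw": 0}, {"x": 0, "y": 1.2, "z": 0, "yaw": 0}, {"x": 0, "y": 1.4, "z": 0, "yaw": 0}, {"x": 0, "y": 1.6, "z": 0, "yaw": 0}]'

```text
clock: 20.98
eef_pos: [0.4922, 0.0146, 0.0533]
tool_rot: [0.716, 0.698, -0.0, -0.0]
ft_force: [0.8, 0.0, -2.0]
grip_width: 0.0182
grasp_force: 58.8
```

Request:
move_arm --motion '[{"x": 0, "y": 0.15, "z": 0, "yaw": 0}, {"x": 0, "y": 0.3, "z": 0, "yaw": 0}, {"x": 0, "y": 0.3, "z": 0, "yaw": 0}]'

```text
clock: 21.35
eef_pos: [0.4952, 0.0144, 0.0533]
tool_rot: [0.716, 0.698, -0.0, 0.0]
ft_force: [0.2, -0.7, -2.2]
grip_width: 0.0185
grasp_force: 58.8
```

```bash
python3 -c "
import go
o,_,_=go.st(); d=o['eef_pos'][:2]-go.C0; print('row frame mm',d@go.ex*1e3,d@go.ey*1e3)"
```

```text
t21.35 tcp [495.2  14.4  53.3] angx 88.54 F [ 0.2 -0.7 -2.2] w 18.5 gf 58.8 tool z [ 1.e-04 -1.e-04 -1.e+00] q1,q6 [0.03 1.63]
row frame mm -54.157710847844186 13.443622936978079
```

Request:
move_arm --motion '[{"x": -0.05, "y": 0, "z": 0, "yaw": 0}, {"x": -0.08, "y": 0.1, "z": 0, "yaw": 0}, {"x": -0.08, "y": 0.3, "z": 0, "yaw": 0}, {"x": -0.08, "y": 0.5, "z": 0, "yaw": 0}]'

```text
clock: 21.85
eef_pos: [0.5003, 0.0136, 0.0534]
tool_rot: [0.716, 0.698, 0.0, 0.0]
ft_force: [-0.6, 0.7, -2.7]
grip_width: 0.0188
grasp_force: 58.8
```

Request:
move_arm --motion '[{"x": 0, "y": 0.2, "z": 0.05, "yaw": 0}, {"x": 0, "y": 0.4, "z": 0.05, "yaw": 0}, {"x": 0, "y": 0.6, "z": 0.05, "yaw": 0}, {"x": 0, "y": 0.8, "z": 0.05, "yaw": 0}, {"x": 0, "y": 1, "z": 0.05, "yaw": 0}]'

```text
clock: 22.48
eef_pos: [0.5102, 0.0133, 0.0528]
tool_rot: [0.716, 0.698, -0.0, -0.0]
ft_force: [0.3, 0.1, -2.2]
grip_width: 0.0184
grasp_force: 58.8
```

Request:
move_arm --motion '[{"x": 0, "y": 0.2, "z": 0, "yaw": 0}, {"x": 0, "y": 0.4, "z": 0, "yaw": 0}, {"x": 0, "y": 0.6, "z": 0, "yaw": 0}, {"x": 0, "y": 0.8, "z": 0, "yaw": 0}, {"x": 0, "y": 1, "z": 0, "yaw": 0}]'

```text
clock: 23.1
eef_pos: [0.5202, 0.0131, 0.0528]
tool_rot: [0.716, 0.698, 0.0, -0.0]
ft_force: [0.6, -0.0, -2.3]
grip_width: 0.0181
grasp_force: 58.8
```

Request:
move_arm --motion '[{"x": 0, "y": 0.2, "z": 0.05, "yaw": 0}, {"x": 0, "y": 0.4, "z": 0.1, "yaw": 0}, {"x": 0, "y": 0.6, "z": 0.1, "yaw": 0}, {"x": 0, "y": 0.8, "z": 0.1, "yaw": 0}, {"x": 0, "y": 1, "z": 0.1, "yaw": 0}]'

```text
clock: 23.72
eef_pos: [0.5303, 0.0128, 0.0518]
tool_rot: [0.716, 0.698, 0.0, 0.0]
ft_force: [0.2, 0.3, -2.3]
grip_width: 0.0186
grasp_force: 58.8
```

Request:
move_arm --motion '[{"x": 0, "y": 0.2, "z": 0.05, "yaw": 0}, {"x": 0, "y": 0.4, "z": 0.1, "yaw": 0}, {"x": 0, "y": 0.6, "z": 0.1, "yaw": 0}, {"x": 0, "y": 0.8, "z": 0.1, "yaw": 0}]'

```text
clock: 24.22
eef_pos: [0.5379, 0.0126, 0.0512]
tool_rot: [0.716, 0.698, -0.0, -0.0]
ft_force: [-3.6, 0.8, 6.0]
grip_width: 0.0183
grasp_force: 59.6
```

Request:
move_arm --motion '[{"x": 0, "y": 0.2, "z": 0, "yaw": 0}, {"x": 0, "y": 0.4, "z": 0, "yaw": 0}, {"x": 0, "y": 0.6, "z": 0, "yaw": 0}, {"x": 0, "y": 0.8, "z": 0, "yaw": 0}]'

```text
clock: 24.72
eef_pos: [0.5459, 0.0124, 0.0512]
tool_rot: [0.716, 0.698, -0.0, -0.0]
ft_force: [-3.4, -0.3, 5.8]
grip_width: 0.0182
grasp_force: 59.7
```

Request:
move_arm --motion '[{"x": 0, "y": 0.1, "z": 0, "yaw": 0}, {"x": 0, "y": 0.2, "z": 0, "yaw": 0}]'

```text
clock: 24.98
eef_pos: [0.548, 0.0124, 0.0512]
tool_rot: [0.716, 0.698, -0.0, -0.0]
ft_force: [-3.8, -0.6, 4.8]
grip_width: 0.0182
grasp_force: 59.7
```

Nearly at the rail and sliding on the board.

Request:
move_arm --motion '[{"x": 0, "y": 0.1, "z": -0.05, "yaw": 0}, {"x": 0, "y": 0.15, "z": -0.05, "yaw": 0}]'

```text
clock: 25.22
eef_pos: [0.5497, 0.0123, 0.0512]
tool_rot: [0.716, 0.698, 0.0, 0.0]
ft_force: [-3.0, -1.2, 2.0]
grip_width: 0.018
grasp_force: 59.4
```

Request:
move_arm --motion '[{"x": 0, "y": 0.1, "z": 0, "yaw": 0}]'

```text
clock: 25.35
eef_pos: [0.5499, 0.0123, 0.0512]
tool_rot: [0.716, 0.698, -0.0, -0.001]
ft_force: [-4.0, 0.1, 4.7]
grip_width: 0.0188
grasp_force: 59.7
```

Request:
move_arm --motion '[{"x": 0, "y": 0.1, "z": 0, "yaw": 0}]'

```text
clock: 25.48
eef_pos: [0.55, 0.0122, 0.0513]
tool_rot: [0.716, 0.698, -0.001, -0.001]
ft_force: [-7.2, -0.4, 7.3]
grip_width: 0.0182
grasp_force: 59.9
```

Request:
move_arm --motion '[{"x": 0, "y": 0.1, "z": 0, "yaw": 0}, {"x": 0, "y": 0.1, "z": 0, "yaw": 0}]'

```text
clock: 25.72
eef_pos: [0.5501, 0.0122, 0.0513]
tool_rot: [0.716, 0.698, -0.002, -0.002]
ft_force: [-7.5, -0.3, 8.7]
grip_width: 0.0186
grasp_force: 60.1
```

Request:
move_arm --motion '[{"x": 0, "y": -0.1, "z": -0.05, "yaw": 0}, {"x": 0, "y": -0.1, "z": -0.05, "yaw": 0}]'

```text
clock: 25.98
eef_pos: [0.55, 0.0123, 0.0513]
tool_rot: [0.716, 0.698, -0.001, -0.001]
ft_force: [-5.4, -0.5, 2.7]
grip_width: 0.0181
grasp_force: 59.6
```

Request:
move_arm --motion '[{"x": 0, "y": 0, "z": 0, "yaw": 0}, {"x": 0, "y": 0, "z": 0, "yaw": 0}, {"x": 0, "y": 0, "z": 0, "yaw": 0}]' --gripper 0

```text
clock: 26.35
eef_pos: [0.5524, 0.0123, 0.052]
tool_rot: [0.716, 0.698, 0.001, 0.001]
ft_force: [-0.1, 1.0, 0.3]
grip_width: 0.0427
grasp_force: 0.0
```

Request:
move_arm --motion '[{"x": 0, "y": 0, "z": -4, "yaw": 0}, {"x": 0, "y": 0, "z": -9, "yaw": 0}, {"x": 0, "y": -5, "z": -12, "yaw": 0}, {"x": 0, "y": -10, "z": -12, "yaw": 0}, {"x": 0, "y": -15, "z": -12, "yaw": 0}, {"x": 0, "y": -20, "z": -12, "yaw": 0}, {"x": 0, "y": -20, "z": -12, "yaw": 0}]'

```text
clock: 27.22
eef_pos: [0.348, 0.0173, 0.1716]
tool_rot: [0.716, 0.698, -0.001, -0.001]
ft_force: [1.1, 0.1, 0.2]
grip_width: 0.0426
grasp_force: 0.0
```

Run:
```python
from h import *; import go
im=bot.camera("top"); b=bot.camera("scene")
o=np.vstack([cv2.resize(im[180:230,250:385],(797,295),interpolation=cv2.INTER_CUBIC),cv2.resize(b[170:250,250:385],(500,296),interpolation=cv2.INTER_CUBIC).copy() if 0 else cv2.copyMakeBorder(cv2.resize(b[175:245,250:390],(592,296),interpolation=cv2.INTER_CUBIC),0,0,0,205,0)])
o=np.clip(o.astype(float)*1.8,0,255).astype(np.uint8)
cv2.imwrite("pics/t3.png",o)
# front edge of each stamp in the top view
s=clay(im)
for k,y in zip("q1 tall new bar p q2".split(),(98.5,56.5,12.5,-31,-73,-115)):
    E=[];B=[]
    for dy in(-14,-10,-6,6,10,14):
        c0=proj("top",[[*go.rk(-.03,(y+dy)/1e3),.036]])[0]; c=int(round(c0[0])); r=int(round(c0[1]))
        d=np.clip(-np.diff(s[r-4:r+6,c]),0,None); E.append((ray("top",(c,r-3.5+(d*np.arange(len(d))).sum()/d.sum()),.036)[:2]-go.C0)@go.ex*1e3)
    print(k,np.round(E,1),round(float(np.median(E)),1))
go.st()
```

```text
q1 [-31.  -31.4 -31.6 -33.2 -33.2 -32.4] -32.0
tall [-32.8 -33.3 -33.3 -32.1 -32.1 -32. ] -32.5
new [-31.  -30.5 -30.6 -31.1 -31.2 -31. ] -31.0
bar [-30.9 -31.9 -32.2 -33.1 -32.  -31. ] -31.9
p [-31.  -30.8 -31.2 -32.2 -31.4 -31.1] -31.2
q2 [-32.2 -30.5 -30.5 -31.4 -30.4 -30.6] -30.6
t27.32 tcp [352.5  17.4 172.5] angx 88.55 F [ 0.3  0.3 -0.1] w 42.6 gf 0.0 tool z [ 3.e-03  1.e-04 -1.e+00] q1,q6 [0.05 1.65]
```

View pics/t3.png

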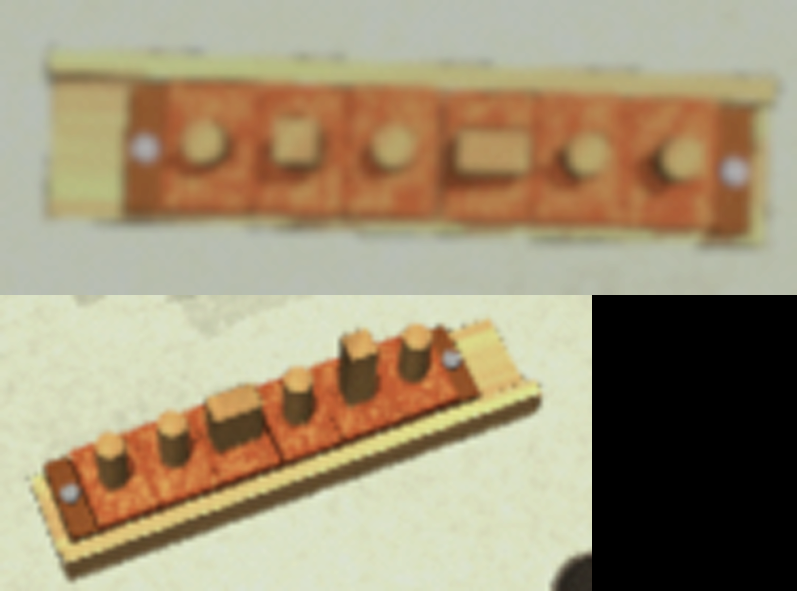

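The stamp is in, and the row looks straight from both views. By feel and in the top view, the tall and bar stamps may stand about 0.5 mm off the rail, so I'll press them gently home from the front with shut fingers.

```bash
python3 -c "
import go
go.to([*go.rk(-.062,.0565),.06,88.5],[*go.rk(-.062,.0565),.018,88.5])"
```

```text
t27.32 tcp [352.5  17.4 172.5] angx 88.55 F [ 0.3  0.3 -0.1] w 42.6 gf 0.0 tool z [ 3.e-03  1.e-04 -1.e+00] q1,q6 [0.05 1.65]
[np.float64(0.48854791228565), np.float64(0.05765320361748376), 0.06, 88.5] -> xyz cm [ 4.37 13.47 11.29] yaw 0.05
[np.float64(0.48854791228565), np.float64(0.05765320361748376), 0.018, 88.5] -> xyz cm [ 4.37 13.45 15.49] yaw 0.05
```

The gripper body would hit the tall post in that pose, so I'll grip the posts again instead, set slightly towards the rail.

```bash
python3 -c "
import go
go.to([.5515,.0560,.13,88.5],[.5515,.056,.053,88.5])"
```

```text
t27.32 tcp [352.5  17.4 172.5] angx 88.55 F [ 0.3  0.3 -0.1] w 42.6 gf 0.0 tool z [ 3.e-03  1.e-04 -1.e+00] q1,q6 [0.05 1.65]
[0.5515, 0.056, 0.13, 88.5] -> xyz cm [ 4.36 19.79  4.31] yaw 0.05
[0.5515, 0.056, 0.053, 88.5] -> xyz cm [ 4.36 19.76 12.01] yaw 0.05
```

Request:
move_arm --motion '[{"x": 1, "y": 4, "z": 0, "yaw": 0}, {"x": 2, "y": 9, "z": 1, "yaw": 0}, {"x": 3, "y": 14, "z": 2, "yaw": 0}, {"x": 4.3, "y": 18, "z": 3.5, "yaw": 0}, {"x": 4.35, "y": 19.7, "z": 4.3, "yaw": 0}, {"x": 4.35, "y": 19.8, "z": 4.3, "yaw": 0}, {"x": 4.35, "y": 19.8, "z": 4.3, "yaw": 0}]'

```text
clock: 28.2
eef_pos: [0.5508, 0.0557, 0.1286]
tool_rot: [0.716, 0.698, -0.0, -0.0]
ft_force: [1.1, -1.1, -0.6]
grip_width: 0.0427
grasp_force: 0.0
```

```bash
python3 -c "
import go
go.to([.5512,.056,.053,88.5])"
```

```text
t28.20 tcp [550.8  55.7 128.6] angx 88.54 F [ 1.1 -1.1 -0.6] w 42.7 gf 0.0 tool z [-5.e-04 -1.e-04 -1.e+00] q1,q6 [0.1 1.7]
[0.5512, 0.056, 0.053, 88.5] -> xyz cm [0.03 0.05 7.56] yaw 0.04
```

Request:
move_arm --motion '[{"x": 0, "y": 0.05, "z": 4, "yaw": 0}, {"x": 0, "y": 0.05, "z": 7, "yaw": 0}, {"x": 0, "y": 0.05, "z": 7.5, "yaw": 0}, {"x": 0, "y": 0.05, "z": 7.5, "yaw": 0}]'

```text
clock: 28.7
eef_pos: [0.5515, 0.0557, 0.0549]
tool_rot: [0.716, 0.698, 0.0, 0.0]
ft_force: [-0.3, -0.3, 0.5]
grip_width: 0.0426
grasp_force: 0.0
```

Request:
move_arm --motion '[{"x": 0, "y": 0, "z": 0, "yaw": 0}, {"x": 0, "y": 0, "z": 0, "yaw": 0}, {"x": 0, "y": 0, "z": 0, "yaw": 0}, {"x": 0, "y": 0, "z": 0, "yaw": 0}, {"x": 0, "y": 0, "z": 0, "yaw": 0}]' --gripper -1

```text
clock: 29.32
eef_pos: [0.5516, 0.0559, 0.0555]
tool_rot: [0.716, 0.698, 0.001, 0.0]
ft_force: [-3.0, 0.6, 6.3]
grip_width: 0.0196
grasp_force: 59.4
```

Request:
move_arm --motion '[{"x": 0, "y": 0.05, "z": -0.05, "yaw": 0}, {"x": 0, "y": 0.05, "z": -0.05, "yaw": 0}]'

```text
clock: 29.58
eef_pos: [0.5517, 0.0559, 0.0555]
tool_rot: [0.716, 0.698, 0.0, 0.0]
ft_force: [-3.8, 0.1, 7.3]
grip_width: 0.0194
grasp_force: 59.6
```

Request:
move_arm --motion '[{"x": 0, "y": 0.1, "z": -0.05, "yaw": 0}, {"x": 0, "y": 0.1, "z": -0.05, "yaw": 0}]'

```text
clock: 29.82
eef_pos: [0.5517, 0.0559, 0.0556]
tool_rot: [0.716, 0.698, -0.0, -0.001]
ft_force: [-4.7, 0.8, 6.9]
grip_width: 0.0191
grasp_force: 59.4
```

Request:
move_arm --motion '[{"x": 0, "y": -0.12, "z": 0, "yaw": 0}, {"x": 0, "y": -0.12, "z": 0, "yaw": 0}]'

```text
clock: 30.08
eef_pos: [0.5516, 0.0559, 0.0555]
tool_rot: [0.716, 0.698, 0.0, 0.0]
ft_force: [-2.0, -0.2, 5.9]
grip_width: 0.0193
grasp_force: 59.1
```

Request:
move_arm --motion '[{"x": 0, "y": 0, "z": 0, "yaw": 0}, {"x": 0, "y": 0, "z": 0, "yaw": 0}, {"x": 0, "y": 0, "z": 0, "yaw": 0}]' --gripper 0

```text
clock: 30.45
eef_pos: [0.5516, 0.0557, 0.0546]
tool_rot: [0.716, 0.698, -0.0, 0.0]
ft_force: [-0.2, -0.2, -0.7]
grip_width: 0.0428
grasp_force: 0.0
```

```bash
python3 -c "
import go
go.to([.5500,-.0315,.052,88.5])"
```

```text
t30.45 tcp [551.6  55.7  54.6] angx 88.54 F [-0.2 -0.2 -0.7] w 42.8 gf 0.0 tool z [ 1.e-04 -1.e-04 -1.e+00] q1,q6 [0.1 1.7]
[0.55, -0.0315, 0.052, 88.5] -> xyz cm [-8.72  0.06  0.26] yaw 0.04
```

Request:
move_arm --motion '[{"x": -2, "y": 0.05, "z": 0.1, "yaw": 0}, {"x": -5, "y": 0.05, "z": 0.2, "yaw": 0}, {"x": -7.7, "y": 0.05, "z": 0.25, "yaw": 0}, {"x": -8.7, "y": 0.05, "z": 0.25, "yaw": 0}, {"x": -8.7, "y": 0.05, "z": 0.25, "yaw": 0}]'

```text
clock: 31.08
eef_pos: [0.5497, -0.0321, 0.0523]
tool_rot: [0.717, 0.697, 0.0, -0.0]
ft_force: [0.3, -0.1, -0.1]
grip_width: 0.0428
grasp_force: 0.0
```

Request:
move_arm --motion '[{"x": 0, "y": 0, "z": 0, "yaw": 0}, {"x": 0, "y": 0, "z": 0, "yaw": 0}, {"x": 0, "y": 0, "z": 0, "yaw": 0}, {"x": 0, "y": 0, "z": -0.05, "yaw": 0}]' --gripper -1

```text
clock: 31.58
eef_pos: [0.5492, -0.0306, 0.0524]
tool_rot: [0.716, 0.698, -0.0, -0.001]
ft_force: [-1.2, 0.7, -2.3]
grip_width: 0.0194
grasp_force: 58.5
```

Request:
move_arm --motion '[{"x": 0, "y": 0.05, "z": -0.05, "yaw": 0}, {"x": 0, "y": 0.05, "z": -0.05, "yaw": 0}]'

```text
clock: 31.82
eef_pos: [0.5493, -0.0308, 0.0525]
tool_rot: [0.716, 0.698, -0.001, -0.001]
ft_force: [-2.2, 1.2, -1.5]
grip_width: 0.0192
grasp_force: 58.6
```

Request:
move_arm --motion '[{"x": -0.1, "y": 0.1, "z": 0.05, "yaw": 0}, {"x": -0.1, "y": 0.1, "z": 0.05, "yaw": 0}]'

```text
clock: 32.08
eef_pos: [0.5493, -0.031, 0.0525]
tool_rot: [0.716, 0.698, -0.0, -0.002]
ft_force: [-6.5, 5.0, 2.9]
grip_width: 0.0188
grasp_force: 59.4
```

Request:
move_arm --motion '[{"x": -0.05, "y": -0.05, "z": 0, "yaw": 0}, {"x": -0.1, "y": -0.05, "z": 0, "yaw": 0}]'

```text
clock: 32.33
eef_pos: [0.5493, -0.0311, 0.0526]
tool_rot: [0.716, 0.698, 0.001, -0.003]
ft_force: [-4.5, 6.3, 1.8]
grip_width: 0.0192
grasp_force: 59.2
```

Request:
move_arm --motion '[{"x": 0.12, "y": -0.05, "z": 0, "yaw": 0}, {"x": 0.12, "y": -0.05, "z": 0, "yaw": 0}]'

```text
clock: 32.58
eef_pos: [0.5492, -0.031, 0.0525]
tool_rot: [0.716, 0.698, 0.0, -0.001]
ft_force: [-4.1, 3.8, -0.8]
grip_width: 0.0188
grasp_force: 59.1
```

Request:
move_arm --motion '[{"x": 0, "y": 0, "z": 0, "yaw": 0}, {"x": 0, "y": 0, "z": 0, "yaw": 0}, {"x": 0, "y": 0, "z": 0, "yaw": 0}]' --gripper 0

```text
clock: 32.95
eef_pos: [0.5513, -0.0324, 0.0533]
tool_rot: [0.716, 0.698, 0.001, 0.001]
ft_force: [0.3, 0.3, 0.2]
grip_width: 0.0427
grasp_force: 0.0
```

```bash
python3 -c "
import go
go.to([.5512,.0123,.052,88.5])"
```

```text
t32.95 tcp [551.3 -32.4  53.3] angx 88.53 F [0.3 0.3 0.2] w 42.7 gf 0.0 tool z [ 2.e-03 -6.e-04 -1.e+00] q1,q6 [-0.06  1.54]
[0.5512, 0.0123, 0.052, 88.5] -> xyz cm [ 4.47 -0.12  0.13] yaw 0.03
```

Request:
move_arm --motion '[{"x": 1.5, "y": -0.1, "z": 0.05, "yaw": 0}, {"x": 3.3, "y": -0.1, "z": 0.1, "yaw": 0}, {"x": 4.45, "y": -0.1, "z": 0.1, "yaw": 0}, {"x": 4.45, "y": -0.1, "z": 0.1, "yaw": 0}, {"x": 4.45, "y": -0.1, "z": 0.1, "yaw": 0}]'

```text
clock: 33.58
eef_pos: [0.5504, 0.0126, 0.0518]
tool_rot: [0.716, 0.698, -0.0, 0.0]
ft_force: [-0.2, 0.6, -0.3]
grip_width: 0.0426
grasp_force: 0.0
```

Request:
move_arm --motion '[{"x": 0, "y": 0, "z": 0, "yaw": 0}, {"x": 0, "y": 0, "z": 0, "yaw": 0}, {"x": 0, "y": 0, "z": 0, "yaw": 0}, {"x": 0, "y": 0, "z": -0.05, "yaw": 0}]' --gripper -1

```text
clock: 34.08
eef_pos: [0.5501, 0.0122, 0.052]
tool_rot: [0.716, 0.698, -0.0, -0.0]
ft_force: [-0.0, -0.7, -2.8]
grip_width: 0.0186
grasp_force: 58.6
```

Request:
move_arm --motion '[{"x": 0, "y": 0.05, "z": -0.05, "yaw": 0}, {"x": 0, "y": 0.05, "z": -0.05, "yaw": 0}]'

```text
clock: 34.33
eef_pos: [0.5502, 0.0125, 0.0522]
tool_rot: [0.716, 0.698, -0.001, -0.001]
ft_force: [-1.2, -0.9, -2.0]
grip_width: 0.0182
grasp_force: 58.6
```

Request:
move_arm --motion '[{"x": 0, "y": 0.15, "z": 0.1, "yaw": 0}, {"x": 0, "y": 0.15, "z": 0.1, "yaw": 0}]'

```text
clock: 34.58
eef_pos: [0.5504, 0.0125, 0.0521]
tool_rot: [0.716, 0.698, -0.001, -0.001]
ft_force: [-5.8, 0.1, 5.6]
grip_width: 0.0184
grasp_force: 59.9
```

Request:
move_arm --motion '[{"x": 0, "y": -0.12, "z": 0, "yaw": 0}, {"x": 0, "y": -0.12, "z": 0, "yaw": 0}]'

```text
clock: 34.83
eef_pos: [0.5503, 0.0125, 0.052]
tool_rot: [0.716, 0.698, -0.001, -0.001]
ft_force: [-4.8, -0.7, 4.6]
grip_width: 0.0182
grasp_force: 59.4
```

Request:
move_arm --motion '[{"x": 0, "y": 0, "z": 0, "yaw": 0}, {"x": 0, "y": 0, "z": 0, "yaw": 0}, {"x": 0, "y": 0, "z": 0, "yaw": 0}]' --gripper 0

```text
clock: 35.2
eef_pos: [0.552, 0.0125, 0.052]
tool_rot: [0.716, 0.698, 0.001, 0.0]
ft_force: [-0.2, -0.0, -0.3]
grip_width: 0.0426
grasp_force: 0.0
```

Request:
move_arm --motion '[{"x": 0, "y": 0, "z": -4, "yaw": 0}, {"x": 0, "y": 0, "z": -9, "yaw": 0}, {"x": 0, "y": -5, "z": -12, "yaw": 0}, {"x": 0, "y": -10, "z": -12, "yaw": 0}, {"x": 0, "y": -15, "z": -12, "yaw": 0}, {"x": 0, "y": -20, "z": -12, "yaw": 0}, {"x": 0, "y": -20, "z": -12, "yaw": 0}]'

```text
clock: 36.08
eef_pos: [0.3476, 0.0175, 0.1715]
tool_rot: [0.716, 0.698, -0.001, -0.001]
ft_force: [0.6, 0.7, -0.4]
grip_width: 0.0428
grasp_force: 0.0
```

Run:
```python
from h import *; import go
im=bot.camera("top"); b=bot.camera("scene")
o=np.vstack([cv2.resize(im[180:230,250:385],(797,295),interpolation=cv2.INTER_CUBIC),cv2.copyMakeBorder(cv2.resize(b[175:245,250:390],(592,296),interpolation=cv2.INTER_CUBIC),0,0,0,205,0)])
cv2.imwrite("pics/t4.png",np.clip(o.astype(float)*1.8,0,255).astype(np.uint8))
s=clay(im)
for k,y in zip("q1 tall new bar p q2".split(),(98.5,56.5,12.5,-31,-73,-115)):
    E=[]
    for dy in(-14,-10,-6,-2,2,6,10,14):
        c0=proj("top",[[*go.rk(-.03,(y+dy)/1e3),.036]])[0]; c=int(round(c0[0])); r=int(round(c0[1]))
        d=np.clip(-np.diff(s[r-4:r+6,c]),0,None); E.append((ray("top",(c,r-3.5+(d*np.arange(len(d))).sum()/d.sum()),.036)[:2]-go.C0)@go.ex*1e3)
    print(k,np.round(E,1),round(float(np.median(E)),1))
```

```text
q1 [-31.1 -31.3 -31.2 -32.6 -32.7 -33.1 -33.2 -32.3] -32.4
tall [-32.9 -31.7 -31.4 -31.2 -31.2 -31.6 -31.8 -31.9] -31.7
new [-30.8 -31.1 -31.3 -31.5 -31.6 -31.5 -31.2 -30.9] -31.2
bar [-29.9 -31.1 -32.5 -32.6 -31.6 -31.  -30.8 -30.7] -31.1
p [-31.1 -31.4 -31.2 -31.3 -30.9 -31.2 -31.3 -31.8] -31.2
q2 [-31.8 -31.1 -31.5 -31.7 -31.6 -31.6 -31.2 -29.8] -31.6
```

View pics/t4.png

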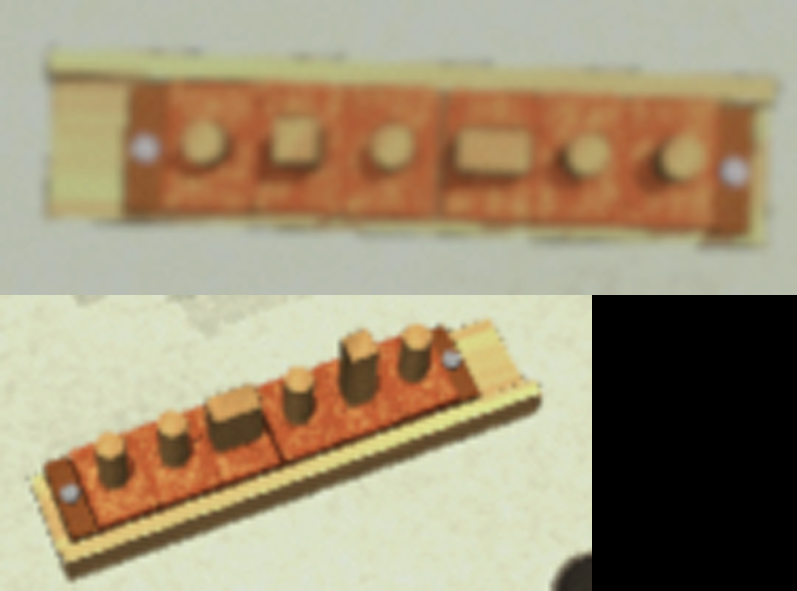

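The six stamps stand upright in one straight line along the rail. Only the designed slack of about 3 mm shows, at column 442 of the crop. Handing in.

```bash
python3 -c "
from workcell import bot
print(bot.job_done())"
```

```text
the job is handed in; nothing more can be done
None
```

The loose stamp is in the row between the tall-post and bar stamps, flush against the back rail; both sides were first slid to their cheeks, with no more than 10 N read at the wrist in any push, and the job was handed in at about 36 s; the end stamp beside the tall one may sit up to about 1 mm off the rail, which I left.

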